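# Hang the check weight on the load cell

### The arm

A 6-joint arm with a two-finger parallel gripper is mounted at the origin on the work surface. World frame = base frame: x ahead of the robot, y to its left, z up, the work surface at z = 0. Lengths are in mm, angles in rad, forces in N, time in s.
With the tool pointing down it reaches from about 375 to 975 mm from the base axis. Payload 3.8 kg.
Tool frame: the origin (TCP) lies at the very end of the fingers, on their centre line; the grasp point (between the pads) lies 19 mm behind it (r.grasp_offset is the distance from the TCP to the grasp point, in mm); z points along the fingers, y is the direction in which the jaws open and shut (so a half turn about z gives the same grasp; the last joint's range is limited). The gripper opens to 88 mm and grips with 3 to 60 N. Pads are 18 mm wide; open, the fingers measure 123 mm over their backs; the gripper's body (75 mm by 187 mm) begins 45 mm behind the grasp point.
Start: joints at [-1.146, 0.264, 1.604, -0, 1.274, -0.037], TCP at [300.747, -604.292, 238.706] pointing down, gripper open.
Joint ranges: [-2.63, 2.63], [-0.94, 2.18], [0.31, 2.57], [-1.31, 4.45], [0, 2.66], [-2.55, 2.55]. Speed limits (rad/s): [2.57, 2.57, 3.14, 3.14, 3.14, 3.14].

### API

Orientations are given as a 3x3 rotation matrix whose columns are the frame's x, y, z axes.
In Python, from rig import state, viewer, r gives the robot as it stands.
- The arm moves only by the tool carry_out, never from a script. Its argument "plan" is a list of rows, each a list of 7 numbers: the turn, a rotation vector about the tool's x, y, z in units of 10 degrees (1.0 is 10 degrees), then the shift along the tool's x, y, z in units of 30 mm (1.0 is 30 mm), then the gripper command: -1 is fully open, 1 is shut, values between are in proportion. A call has 1 to 20 rows; each row shifts and turns the commanded pose from where the row before left it, along the tool's axes as they then stand; what a row does not reach is not made up. A row lasts 1/8 s, in which the tool goes at most 62.5 mm and 10.7 degrees, less where a joint would pass 70% of its speed; a pose out of reach is approached as far as the arm can. A call is refused whole if a number of a shift passes 1 or a number of a turn 1, either way. A call with a gripper value outside its range is refused whole. The fingers move at their own pace and stop on an object; "grip_force" is the grip in N (left out, the last holds). Time passes only in rows, so rows that do not move let the fingers close. It gives the time, the measured TCP pose, the force and the opening at its end, in the units of the state.
- state(): the state, without advancing time (a new reading comes with each control period).
- viewer.capture(name): name is "scene" or "top" or "wrist"; returns a dict with "img" (384x512x3 uint8, red, green, blue), "depth" (384x512 float32, mm along the optical axis (not along the pixel's ray), 0 where there is no reading), "fx", "fy", "cx", "cy" (pixels), "rvec" (rotation vector, rad) and "tvec" (3), from world to camera coordinates, as OpenCV has them. Camera axes: x right, y down, z forward; pixel columns grow to the right and rows downward; lengths in mm; the calibration is good to about 2 mm. A picture is of the moment at which its call begins.
- r.hand_in(): hands the job in, once; it reports no verdict.
The state is a dict: "clock": time; "joint_positions": joint angles; "joint_velocities": joint speeds; "effort": joint torques, N m; "ee_pos": TCP position; "eef_rot": TCP orientation; "ft_force": force on the tool from outside, world axes, zero at the start; "ft_torque": the same for the moment, N m; "opening": opening from 0.0 (shut) to 1.0 (fully open).
Only numpy, scipy, OpenCV 4.12 (cv2) and the standard library are available. Lean on these libraries where they do the work, as an engineer would, in place of code of your own. Each camera call takes 0.05 s, during which the arm holds its last target.

### The job

Pick up the check weight that has the spring snap at its top, press the snap's gate open against the eye at the end of the load cell, and hook it in so that the gate springs shut behind the eye's bar; then set it down gently by feel until the eye takes the load, without letting it drop, and leave the weight hanging there by itself, still and upright. It is a delicate 1 kg load cell: never push, pull or jolt the stand with more than the 10 N it is made for, and leave the other things on the bench where they are.

Things in the scene. Friction and masses are not known exactly. Their poses are not given: they have to be found in the camera images.
- hookweight: Check weight, loose, 0.3 to 0.5 kg: steel cylinder 40 mm wide, 30 mm tall, with a spring snap (aluminium carabiner of 9 mm bar, 55 mm wide) fixed rigidly on top, from z = 40 to 140 mm. Origin: centre of its underside, z up. The snap stands in the x-z plane, gate on the +x side, straight spine on the -x side.
- snap_spine (a point): The point to hold: on the snap's spine, a 9 x 9 mm bar, straight from z = 67 to 113 mm, to be pinched from above across y. Lies at x = -23, y = 0, z = 100 mm of hookweight; axes as there (x towards the gate, z up).
- snap_window (a point): Middle of the snap's opening, at x = 0, y = 0, z = 90 mm of hookweight, axes as there. The opening is 37 mm wide; the top bend is a half circle, inside of its crown at x = 0, z = 131 mm: an 8 mm bar hanging there has its centre at z = 127 mm. The fixed nose above the gate ends at x = 23, z = 112 mm.
- gate (a joint): Angle of the sprung gate, rad: 0 shut, 0.84 fully in. A 7 mm rod at x = 23 mm of hookweight, hinge pin at z = 56, free end at z = 111 mm; opens inwards only, the top end swinging to the spine. Spring 0.05 Nm at 0, 0.14 Nm at 0.7 rad (2 to 5 N at the bar). It shuts by itself once the bar has passed above its free end into the top bend.
- stand: Load cell stand, fixed: base plate 240 x 130 x 10 mm, round post 16 mm wide and 270 mm tall; a boss clamped on it carries a 13 mm square bar load cell, level, along +x of this frame to x = 102 mm. Origin: post axis at the table; +x from the post to the eye. Beyond x = 20 mm nothing stands over 12 mm above the eye's centre. The cell's free end bends 1 mm for 10 N.
- eye_foot (a point): Point on the table plumb below the outermost bar of the eye (x = 150, y = 0, z = 0 of stand, axes as there). The eye is a closed steel ring lying level, 8 mm bar, 30 mm inside, 46 mm outside; the snap goes over this bar, which runs along y. The boss is clamped by hand: the bar's centre is 186 to 210 mm above this point, not reported; look or feel.
- knob_weight_a: Bystander, to be left alone: plain steel knob weight without a hook, 48 mm diameter, 55 mm tall. Origin: centre of its underside.
- knob_weight_b: Bystander, to be left alone: plain steel knob weight without a hook, 36 mm diameter, 45 mm tall. Origin: centre of its underside.
- multimeter: Bystander, to be left alone: handheld multimeter lying flat, 180 x 85 x 40 mm. Origin: centre of its underside.
- caliper: Bystander, to be left alone: digital caliper lying flat, 230 x 60 x 15 mm. Origin: centre of its underside.
- screwdriver: Bystander, to be left alone: screwdriver, 190 mm long, 26 mm thick handle. Origin: centre of its underside.
- wire_spool: Bystander, to be left alone: wire spool standing on its flange, 54 mm diameter, 36 mm tall. Origin: centre of its underside.
- breadboard: Bystander, to be left alone: breadboard with the amplifier board, 165 x 55 x 21 mm. Origin: centre of its underside.
Things that resemble listed ones, but are neither listed nor needed, are in the scene too. What is shaped like the hookweight but green is not meant.

How it is judged (in metres and radians):
On the way, in this order (a step that is already met when the one before it is completed fails the run):
1. the gate is pressed open against the eye (value of joint gate above 0.25 rad and contact force between hookweight and stand above 0.5 N and height (world z) of snap_window above 0.15 m), for 0.05 s.
2. the eye's bar is inside the snap and the gate has sprung shut behind it (x of snap_window in the frame of stand between 0.132 and 0.168 m and y of snap_window in the frame of stand between -0.012 and 0.012 m and height (world z) of snap_window between 0.144 and 0.215 m and value of joint gate below 0.08 rad), for 0.2 s.
At the end, for the whole second after the job is handed in: The weight hangs from the eye alone: bar inside the snap (opening's middle within 18 mm along, 12 mm across, 144 to 178 mm above the table), gate shut (under 0.08 rad), eye carrying over 2 N, upright within 0.2 rad, slower than 0.05 m/s (x of snap_window in the frame of stand between 0.132 and 0.168 m and y of snap_window in the frame of stand between -0.012 and 0.012 m and height (world z) of snap_window between 0.144 and 0.178 m and value of joint gate below 0.08 rad and contact force between hookweight and stand above 2 N and angle between hookweight's own z axis and vertical below 0.2 rad and linear speed of hookweight below 0.05 m/s); the robot touches nothing.
It fails at once if the load cell stand is pushed, pulled or jolted with more than 10 N (contact force between stand and anything else above 10 N).
It fails at once if a bystander is shifted by more than 15 mm (distance of any of knob_weight_a, knob_weight_b, multimeter, caliper, screwdriver, wire_spool, breadboard from where it was at the start of the episode above 0.015 m).
It fails at once if the weight is let go so that it drops (contact force between the fingers and hookweight below 0.2 N and linear speed of hookweight above 0.1 m/s and height (world z) of snap_window above 0.14 m).
It also fails if it takes over 58 s, if anything falls off the work surface, if the arm or the gripper's body presses on something with over 40 N, if the wrist force passes 120 N, or if a joint passes its speed limit or range.

## Working session

There is one attempt and no reset: what is moved stays moved. The work goes in short steps, Python scripts to look and compute and a tool call to move; the robot and the scene stay as the last step left them, time stands still between calls to the robot, and variables do not carry over. Pictures are saved under pics/ and viewed, and the job is handed in when it is done.

Besides the shell and the picture viewer there is one more tool, called after ">>>" as name(argument=value, ...), one argument or row to a line, values as JSON. carry_out: Moves the arm, as the interface text tells. Its arguments: {"type":"object","properties":{"plan":{"type":"array","items":{"type":"array","items":{"type":"number"}}},"grip_force":{"type":"number"}},"required":["plan"]}

```bash
ls; mkdir -p pics
python3 - <<'E'
from rig import state, viewer, r
import cv2,numpy as np
for n in ("scene","top","wrist"):
    c=viewer.capture(n)
    np.savez(f"pics/{n}0.npz",**c)
    cv2.imwrite(f"pics/{n}0.png",cv2.resize(c["img"][:,:,::-1],(800,600),interpolation=cv2.INTER_CUBIC))
    R=cv2.Rodrigues(np.array(c["rvec"],float))[0]; print(n,c["fx"],c["cx"],c["cy"],(-R.T@np.array(c["tvec"]).ravel()).round(),R[2].round(2))
s=state(); print({k:np.round(v,3).tolist() for k,v in s.items()})
E
```

```text
pics
scene 441.3958587174007 252.46159881225458 191.95186516742422 [1270.  415.  645.] [-0.71 -0.46 -0.54]
top 388.32843640514176 251.2884520670664 195.6603080123818 [ 359.  -46. 1005.] [ 0.22 -0.04 -0.97]
wrist 341.25291243840707 256.96939369197787 197.96163773825282 [ 375. -566.  383.] [-0.29 -0.14 -0.95]
{'clock': 0.15, 'joint_positions': [-1.146, 0.265, 1.605, 0.0, 1.274, -0.037], 'joint_velocities': [-0.001, -0.002, -0.004, 0.0, 0.001, -0.001], 'effort': [-0.002, -50.285, -35.747, 0.073, 0.025, -0.0], 'ee_pos': [300.513, -603.808, 237.699], 'eef_rot': [[0.895, 0.446, -0.001], [0.446, -0.895, 0.002], [0.0, -0.002, -1.0]], 'ft_force': [-0.457, 0.652, -1.496], 'ft_torque': [-0.025, 0.017, -0.012], 'opening': 0.996}
```

View pics/scene0.png

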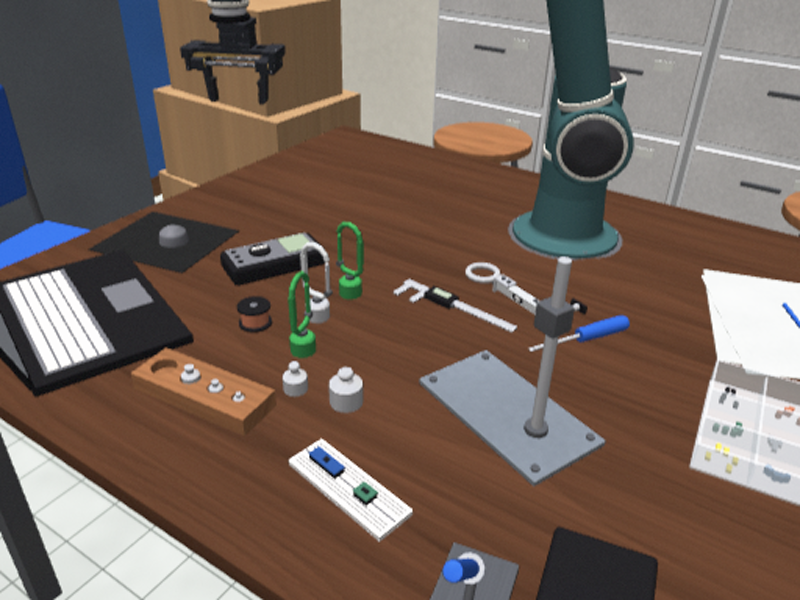

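View pics/top0.png

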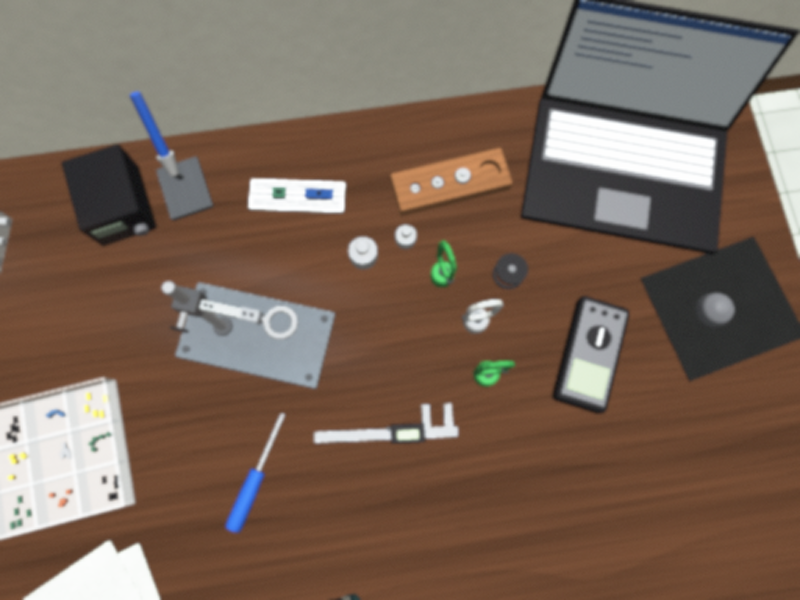

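View pics/wrist0.png

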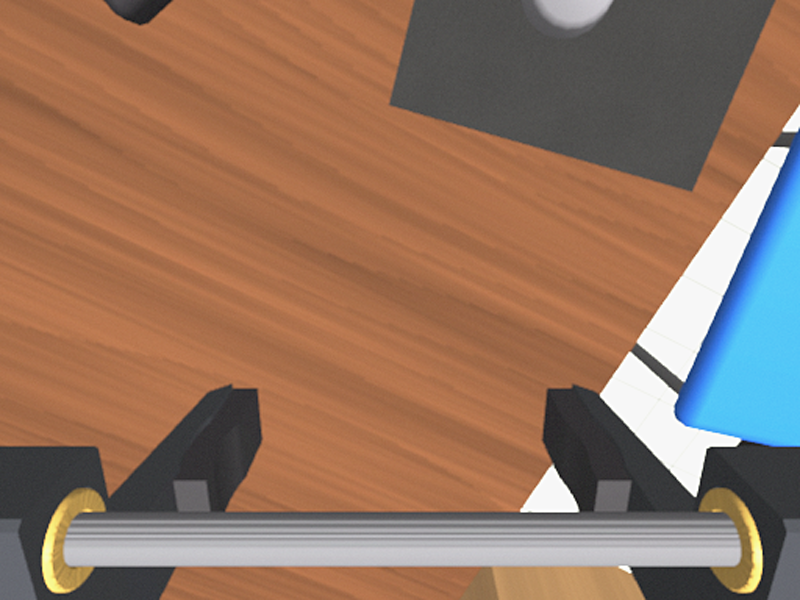

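The silver snap weight is at about (480,318) in the top view (800 px scale), between two green ones. The eye is at (281,321). Next I'll take the depth clouds and enlarged crops.

```bash
cat > h.py <<'E'
import numpy as np,cv2
def load(n):
    return dict(np.load(f"pics/{n}.npz"))
def cloud(c):
    R=cv2.Rodrigues(np.array(c["rvec"],float))[0]; t=np.array(c["tvec"],float).ravel()
    d=c["depth"].astype(float); v,u=np.mgrid[:d.shape[0],:d.shape[1]]
    P=np.stack([(u-c["cx"])/c["fx"]*d,(v-c["cy"])/c["fy"]*d,d],-1)
    W=(P-t)@R; W[d<=0]=np.nan
    return W
def proj(c,p):
    R=cv2.Rodrigues(np.array(c["rvec"],float))[0]; t=np.array(c["tvec"],float).ravel()
    q=np.atleast_2d(p)@R.T+t
    return np.c_[q[:,0]/q[:,2]*c["fx"]+c["cx"],q[:,1]/q[:,2]*c["fy"]+c["cy"]]
def crop(c,x0,y0,x1,y1,name,k=8):
    im=c["img"][y0:y1,x0:x1,::-1]
    cv2.imwrite(f"pics/{name}.png",cv2.resize(im,None,fx=k,fy=k,interpolation=cv2.INTER_CUBIC))
E
python3 - <<'E'
from h import *
t=load("top0"); s=load("scene0")
W=cloud(t)
crop(t,105,170,225,255,"t_stand",6); crop(t,270,150,340,250,"t_hook",6)
crop(s,160,130,260,240,"s_hook",5); crop(s,260,150,400,310,"s_stand",4)
hsv=cv2.cvtColor(t["img"],cv2.COLOR_RGB2HSV)
# eye region
for (n,x0,y0,x1,y1,zmin) in (("eye",160,185,200,225,120),("cell",125,185,165,210,120),("hook",290,185,330,215,20)):
    w=W[y0:y1,x0:x1].reshape(-1,3); w=w[w[:,2]>zmin]
    print(n,len(w),w.min(0).round(1),w.max(0).round(1),w.mean(0).round(1))
Ws=cloud(s)
for (n,x0,y0,x1,y1) in (("eyeS",290,160,330,190),("hookS",188,150,215,210)):
    w=Ws[y0:y1,x0:x1].reshape(-1,3); w=w[w[:,2]>20]
    print(n,len(w),np.nanmin(w,0).round(1),np.nanmax(w,0).round(1))
E
```

```text
eye 282 [521.7  54.4 177.3] [567.4 116.4 203.6] [547.   84.8 192.8]
cell 359 [549.  106.1 120. ] [603.5 200.  210.6] [574.5 154.3 193.6]
hook 304 [ 518.2 -244.6   20.3] [ 554.4 -190.3  140.7] [ 535.1 -217.7   71.1]
eyeS 325 [521.8  56.  179.9] [576.3 138.8 202.9]
hookS 770 [ 367.3 -393.3   20. ] [ 652.3 -165.1  141.4]
```

```bash
python3 -c "
import cv2
print([cv2.imread(f'pics/{n}.png').shape for n in ('t_stand','t_hook','s_hook','s_stand')])"
```

```text
[(510, 720, 3), (600, 420, 3), (550, 500, 3), (640, 560, 3)]
```

View pics/t_stand.png

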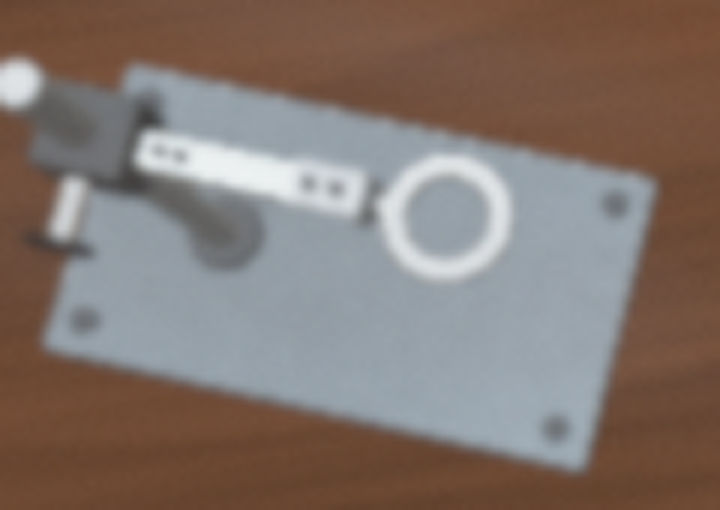

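View pics/t_hook.png

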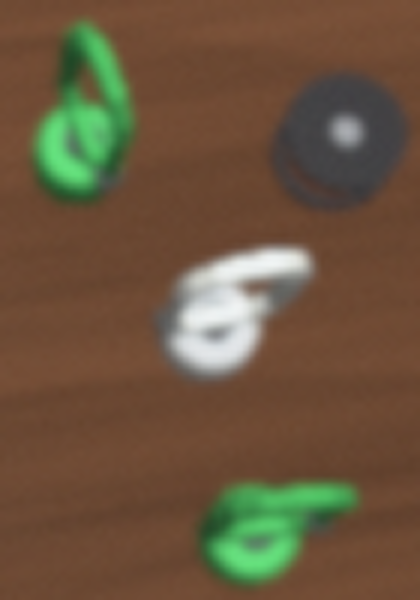

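View pics/s_hook.png

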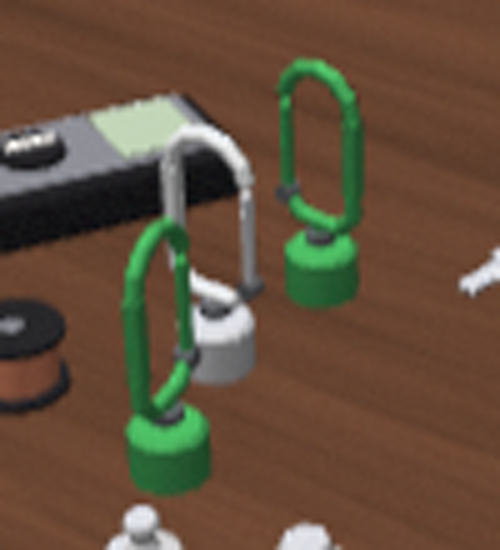

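View pics/s_stand.png

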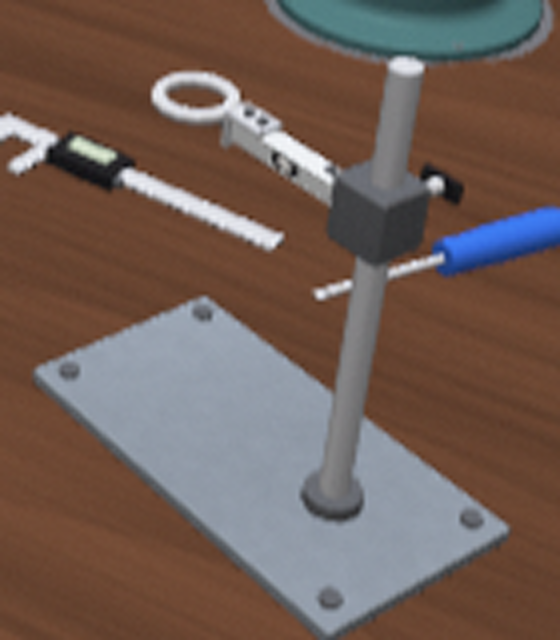

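```bash
cat > fit0.py <<'E'
from h import *
from scipy.optimize import least_squares
t=load("top0"); s=load("scene0")
W=cloud(t);Ws=cloud(s)
np.set_printoptions(suppress=True,precision=1)
# plate
w=W[165:255,100:230].reshape(-1,3); w=w[(w[:,2]>5)&(w[:,2]<16)]
print("plate",len(w),cv2.minAreaRect(w[:,:2].astype(np.float32)))
w2=Ws[215:320,255:400].reshape(-1,3); w2=w2[(w2[:,2]>5)&(w2[:,2]<16)]
print("plateS",len(w2),cv2.minAreaRect(w2[:,:2].astype(np.float32)))
# ring
for n,C,(x0,y0,x1,y1),cam in (("top",W,(160,185,195,225),t),("scene",Ws,(290,162,322,185),s)):
    reg=C[y0:y1,x0:x1].reshape(-1,3); img=cam["img"][y0:y1,x0:x1].reshape(-1,3).astype(float)
    m=(reg[:,2]>150)&(img.min(1)>150); w=reg[m]
    print(n,"bright ring",len(w),"z pct",np.percentile(w[:,2],[5,25,50,75,95]))
    f=lambda p:np.hypot(w[:,0]-p[0],w[:,1]-p[1])-19
    q=least_squares(f,[547,85],loss="soft_l1"); print(q.x, "r",np.percentile(np.hypot(w[:,0]-q.x[0],w[:,1]-q.x[1]),[5,50,95]))
# cell
w=W[185:215,125:167].reshape(-1,3); im=t["img"][185:215,125:167].reshape(-1,3)
m=(w[:,2]>170)&(im.min(1)>170); w=w[m]; print("cell",len(w),np.percentile(w[:,2],[5,50,95]))
vx,vy,a,b=cv2.fitLine(w[:,:2].astype(np.float32),cv2.DIST_HUBER,0,.01,.01).ravel(); print(vx,vy,a,b,np.degrees(np.arctan2(-vx,-vy)))
# post
w=Ws[210:285,330:360].reshape(-1,3); w=w[(w[:,2]>40)&(w[:,2]<150)&(np.hypot(w[:,0]-600,w[:,1]-205)<60)]; print("post surf",np.median(w,0))
# hook
for n,C,(x0,y0,x1,y1),cam in (("top",W,(290,185,330,218),t),("scene",Ws,(190,152,215,210),s)):
    w=C[y0:y1,x0:x1].reshape(-1,3); im=cam["img"][y0:y1,x0:x1].reshape(-1,3).astype(int)
    sat=im.max(1)-im.min(1)
    k=(sat<40)&(im.min(1)>90)&(np.hypot(w[:,0]-535,w[:,1]+217)<50)
    a=w[k&(w[:,2]>60)&(w[:,2]<145)]; print(n,"snap",len(a)); print(cv2.fitLine(a[:,:2].astype(np.float32),cv2.DIST_HUBER,0,.01,.01).ravel(), a.min(0),a.max(0))
    b=w[k&(w[:,2]>24)&(w[:,2]<36)]; print(" cyl top",len(b),np.median(b,0),b.min(0),b.max(0))
# greens
for n,C,cam in (("top",W,t),("scene",Ws,s)):
    hsv=cv2.cvtColor(cam["img"],cv2.COLOR_RGB2HSV); m=(hsv[...,0]>45)&(hsv[...,0]<75)&(hsv[...,1]>120)
    k,l,st,_=cv2.connectedComponentsWithStats(m.astype(np.uint8))
    for i in range(1,k):
        if st[i,4]>40:
            w=C[l==i]; w=w[np.isfinite(w[:,0])]; a=w[w[:,2]>60]; print(n,"green",st[i,4],w.min(0),w.max(0),"snap",a.min(0) if len(a) else 0,a.max(0) if len(a) else 0)
E
python3 fit0.py
```

```text
plate 3703 ((595.0850830078125, 148.39556884765625), (341.445068359375, 213.77281188964844), 79.54389190673828)
plateS 4448 ((561.5089111328125, 159.3946075439453), (268.30963134765625, 407.90118408203125), 48.79222106933594)
top bright ring 263 z pct [189.2 191.  192.4 194.1 199.2]
[544.7  78.8] r [15.2 20.4 36.2]
scene bright ring 153 z pct [190.1 191.7 193.2 194.3 199.4]
[547.6  78.9] r [16.3 19.7 34.8]
cell 254 [192.1 196.  200.2]
0.3650106 0.9310034 570.3424 143.87752 -158.59177
post surf [598.6 201.5  97.7]
top snap 119
[   0.    -1.   536.1 -217.7] [ 532.6 -244.6   60.3] [ 541.7 -192.3  140.7]
 cyl top 95 [ 529.8 -218.6   29. ] [ 518.2 -236.4   24.1] [ 554.4 -199.3   35.6]
scene snap 182
[   0.1   -1.   540.4 -214.8] [ 534.1 -245.9   60.6] [ 545.5 -190.7  141.3]
 cyl top 78 [ 543.6 -208.2   29.8] [ 521.1 -234.6   24. ] [ 558.3 -197.5   33.5]
top green 214 [ 599.8 -190.6   11.9] [ 645.2 -158.8  140.6] snap [ 599.8 -181.    65.8] [ 645.2 -168.3  140.6]
top green 212 [ 428.9 -240.    16.6] [ 463.8 -190.9  141.1] snap [ 442.6 -240.    62.7] [ 453.3 -190.9  141.1]
scene green 353 [ 435.6 -244.6    3.1] [ 470.5 -190.   139.8] snap [ 444.1 -244.6   60.5] [ 455.8 -190.   139.8]
scene green 453 [ 602.1 -189.5    2.3] [ 654.2 -155.6  141.4] snap [ 602.1 -183.3   61.8] [ 654.2 -165.1  141.4]
```

```bash
cat >> h.py <<'E'
def ray(c,u,v,z):
    R=cv2.Rodrigues(np.array(c["rvec"],float))[0]; t=np.array(c["tvec"],float).ravel()
    d=R.T@np.array([(u-c["cx"])/c["fx"],(v-c["cy"])/c["fy"],1.]); o=-R.T@t
    return o+d*(z-o[2])/d[2]
E
python3 - <<'E'
from h import *
np.set_printoptions(suppress=True,precision=1)
t=load("top0"); s=load("scene0")
def T(x,y,z): return ray(t,105+(x+.5)/6-.5,170+(y+.5)/6-.5,z)
def S(x,y,z): return ray(s,260+(x+.5)/4-.5,150+(y+.5)/4-.5,z)
print("ring ctr top",T(447,217,192),"scene",S(196,97,192))
print("cell top", T(140,150,198),T(362,196,198))
print("plate corners", [T(x,y,10) for x,y in((131,65),(656,180),(585,470),(45,347))])
print("plate corners S", [S(x,y,10) for x,y in((36,373),(205,297),(508,530),(330,635))])
print("post base", T(226,235,10),"top",T(17,85,270),"S top",S(406,67,270), "S base",S(333,497,10))
E
```

```text
ring ctr top [544.4  77.4 192. ] scene [547.9  79.  192. ]
cell top [583.8 181.4 198. ] [555.1 105.3 198. ]
plate corners [array([675.4, 235. ,  10. ]), array([588.3,  12.9,  10. ]), array([467.9,  59.5,  10. ]), array([555.8, 281.9,  10. ])]
plate corners S [array([590.9,  17.1,  10. ]), array([470.2,  62.1,  10. ]), array([558.7, 282.5,  10. ]), array([677. , 236.9,  10. ])]
post base [592.7 200.6  10. ] top [591.6 198.8 270. ] S top [594.2 199.9 270. ] S base [587.9 198.5  10. ]
```

>>> carry_out(
  plan=[
    [0,0,-0.9,0,0,0,0],
    [0,0,-0.9,0,0,0,0],
    [0,0,-0.9,0,0,0,0],
    [0,0,-0.9,0,0,0,0],
    [0,0,-0.9,0,0,0,0],
    [0,0,-0.9,0,0,0,0],
    [0,0,-0.95,0,0,0,0],
    [0,0,0,0.93,0.61,-0.05,0],
    [0,0,0,0.93,0.61,-0.05,0],
    [0,0,0,0.93,0.61,-0.05,0],
    [0,0,0,0.93,0.61,-0.05,0],
    [0,0,0,0.93,0.61,-0.05,0],
    [0,0,0,0.93,0.61,-0.05,0],
    [0,0,0,0.93,0.61,-0.05,0],
    [0,0,0,0.93,0.61,-0.05,0],
    [0,0,0,0.93,0.61,-0.05,0],
    [0,0,0,0.93,0.61,-0.05,0],
    [0,0,0,0.93,0.61,-0.05,0],
    [0,0,0,0.93,0.61,-0.05,0],
    [0,0,0,0.93,0.61,-0.05,0],
  ],
  grip_force=50,
)

```text
clock: 2.65
ee_pos: [539.2, -240.7, 257.9]
eef_rot: [[0.001, 1.0, -0.001], [1.0, -0.001, 0.0], [0.0, -0.001, -1.0]]
ft_force: [0.0, -1.0, -0.5]
opening: 0.499
```

Run:
```python
from rig import state, viewer, r
from h import *
c=viewer.capture("wrist"); np.savez("pics/wrist1.npz",**c)
cv2.imwrite("pics/wrist1.png",cv2.resize(c["img"][:,:,::-1],(800,600),interpolation=cv2.INTER_CUBIC))
np.set_printoptions(suppress=True,precision=1)
W=cloud(c); im=c["img"].astype(int)
sat=im.max(2)-im.min(2)
near=(np.hypot(W[...,0]-537,W[...,1]+217)<45)
for zlo,zhi in ((60,70),(70,80),(80,90),(90,100),(100,110),(110,125),(125,135),(135,145)):
    a=W[near&(W[...,2]>zlo)&(W[...,2]<zhi)]
    if len(a): print(zlo,len(a),np.median(a,0),a.min(0),a.max(0))
a=W[near&(W[...,2]>128)&(W[...,2]<145)]
print(cv2.fitLine(a[:,:2].astype(np.float32),cv2.DIST_HUBER,0,.01,.01).ravel())
b=W[near&(W[...,2]>26)&(W[...,2]<34)]; print("cyl",len(b),b.min(0),b.max(0))
```

```text
60 11 [ 536.6 -191.5   63.9] [ 531.6 -193.9   60.6] [ 540.5 -190.4   68.9]
70 8 [ 536.1 -190.9   75.3] [ 532.8 -193.    73.2] [ 539.4 -190.3   77.1]
80 8 [ 536.2 -190.9   84.3] [ 533.  -192.5   81.8] [ 539.4 -190.4   89. ]
90 10 [ 536.3 -190.5   93.3] [ 533.2 -192.2   91.3] [ 539.4 -190.3   99.5]
100 11 [ 536.7 -190.7  104.4] [ 534.1 -192.1  100.1] [ 539.4 -190.3  108.4]
110 59 [ 536.  -192.3  120.7] [ 531.8 -243.5  110.9] [ 542.9 -190.1  124.7]
125 252 [ 537.6 -201.6  130.9] [ 532.8 -240.4  125. ] [ 542.7 -192.3  135. ]
135 348 [ 537.7 -215.4  137.4] [ 532.9 -231.3  135. ] [ 541.7 -201.8  140.7]
[   0.1   -1.   537.4 -214.5]
cyl 580 [ 517.5 -234.    26.1] [ 557.2 -197.6   33.4]
```

View pics/wrist1.png

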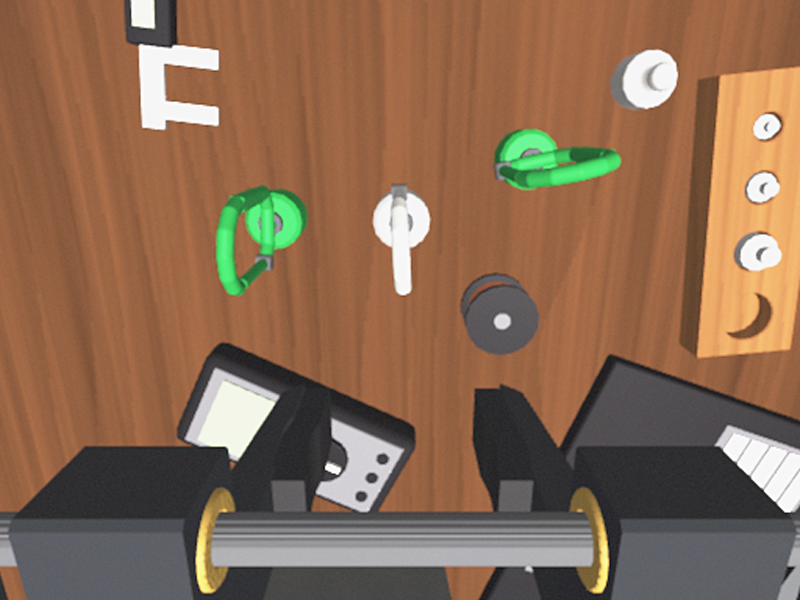

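Run:
```python
from h import *
c=load("wrist1");W=cloud(c)
near=(np.hypot(W[...,0]-537,W[...,1]+217)<45)
a=W[near&(W[...,2]>112)&(W[...,2]<145)]
for y in range(-246,-186,6):
    b=a[(a[:,1]>=y)&(a[:,1]<y+6)]
    if len(b): print(y+3,len(b),b[:,0].mean().round(2),(b[:,0].min()+b[:,0].max())/2,b[:,2].max().round(1))
v=cv2.fitLine(a[:,:2].astype(np.float32),cv2.DIST_L2,0,.01,.01).ravel();print(v,np.degrees(np.arctan2(-v[1],-v[0])))
cyl=W[near&(W[...,2]>24)&(W[...,2]<34)]; print(cv2.minEnclosingCircle(cyl[:,:2].astype(np.float32)))
crop(c,225,100,290,200,"w_hook",6)
print("model proj",proj(c,[[537,-241,100],[537,-241,113],[537,-218,30]]))
```

```text
-243 4 537.79 537.5362650994225 126.3
-237 43 538.53 538.462318171427 132.4
-231 62 538.2 538.0980040902472 137.1
-225 73 537.75 537.6464878871368 138.9
-219 78 537.74 537.6756949172891 140.7
-213 91 537.25 537.2783406195597 140.1
-207 85 536.89 536.8888356442679 138.8
-201 95 536.97 536.8874242258798 137.4
-195 99 536.27 536.3854207339404 131.6
-189 27 536.3 535.9953820433171 123.6
[ 4.9614869e-02 -9.9876845e-01  5.3726404e+02 -2.1232028e+02] 92.84389
((537.294677734375, -216.59747314453125), 19.95612144470215)
model proj [[255.41050349 179.72381797]
 [255.34545807 183.68353599]
 [255.65256495 142.22641395]]
```

View pics/w_hook.png

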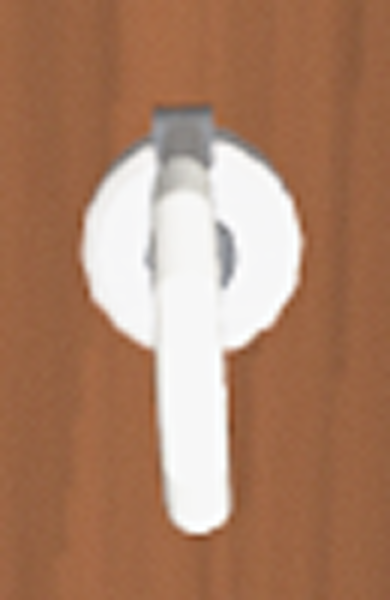

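>>> carry_out(
  plan=[
    [0,0,-0.28,0,-0.02,0.7,0],
    [0,0,0,0,0,0.9,0],
    [0,0,0,0,0,0.9,0],
    [0,0,0,0,0,0.9,0],
    [0,0,0,0,0,0.8,0],
    [0,0,0,0,0,0.6,0],
    [0,0,0,0,0,0.5,0],
    [0,0,0,0,0,0.4,0],
    [0,0,0,0,0,0,0],
    [0,0,0,0,0,0,0],
  ],
)

```text
clock: 3.95
ee_pos: [538.9, -242.0, 87.9]
eef_rot: [[-0.048, 0.999, 0.001], [0.999, 0.048, -0.001], [-0.001, 0.001, -1.0]]
ft_force: [1.1, -0.2, 0.4]
opening: 0.505
```

```bash
cat > cap.py <<'E'
import sys
from rig import state, viewer, r
from h import *
n=sys.argv[1]
for cam in sys.argv[2:]:
    c=viewer.capture(cam); np.savez(f"pics/{cam}{n}.npz",**c)
    cv2.imwrite(f"pics/{cam}{n}.png",cv2.resize(c["img"][:,:,::-1],(800,600),interpolation=cv2.INTER_CUBIC))
s=state(); print({k:np.round(s[k],3).tolist() for k in ("clock","ee_pos","eef_rot","ft_force","ft_torque","opening")})
E
python3 cap.py 2 wrist scene
```

```text
{'clock': 4.05, 'ee_pos': [538.997, -242.085, 88.153], 'eef_rot': [[-0.048, 0.999, 0.002], [0.999, 0.048, -0.001], [-0.001, 0.001, -1.0]], 'ft_force': [-0.348, -0.317, -0.776], 'ft_torque': [0.018, -0.145, -0.064], 'opening': 0.496}
```

View pics/wrist2.png

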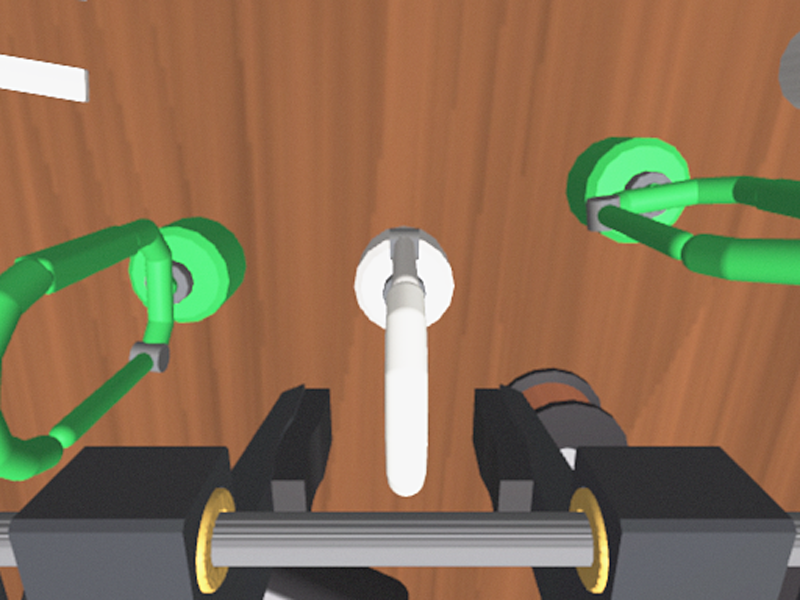

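View pics/scene2.png

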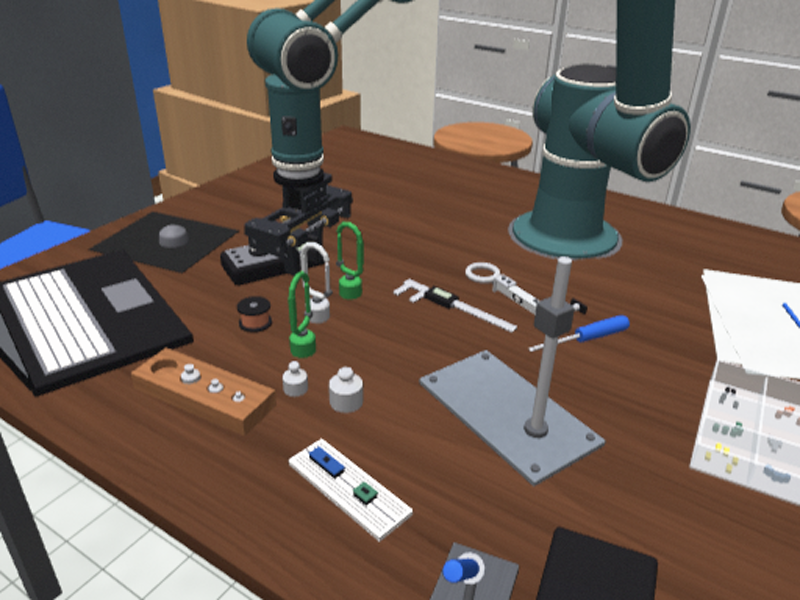

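>>> carry_out(
  plan=[
    [0,0,0,0.04,0,0.08,0],
    [0,0,0,0,0,0,0.5],
    [0,0,0,0,0,0,0.8],
    [0,0,0,0,0,0,1],
    [0,0,0,0,0,0,1],
    [0,0,0,0,0,0,1],
    [0,0,0,0,0,0,1],
    [0,0,0,0,0,0,1],
  ],
  grip_force=55,
)

```text
clock: 5.05
ee_pos: [538.3, -240.7, 84.8]
eef_rot: [[-0.048, 0.999, 0.0], [0.999, 0.048, -0.0], [-0.0, 0.0, -1.0]]
ft_force: [0.3, -0.7, -0.1]
opening: 0.092
```

```bash
python3 cap.py 3 wrist
```

```text
{'clock': 5.1, 'ee_pos': [538.232, -240.678, 84.772], 'eef_rot': [[-0.048, 0.999, -0.0], [0.999, 0.048, -0.0], [-0.0, -0.0, -1.0]], 'ft_force': [-1.038, -2.293, -0.605], 'ft_torque': [-0.213, -0.112, -0.012], 'opening': 0.095}
```

View pics/wrist3.png

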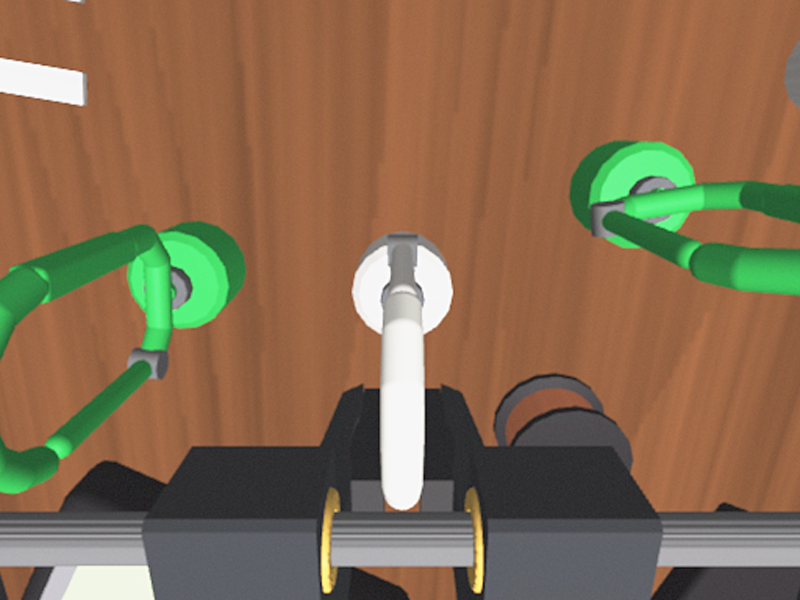

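Gripped: the opening reads about 8 to 9 mm and the spine is between the pads at hook z≈104. Lifting next.

>>> carry_out(
  plan=[
    [0,0,0,0,0,-0.1,1],
    [0,0,0,0,0,-0.2,1],
    [0,0,0,0,0,-0.4,1],
    [0,0,0,0,0,-0.6,1],
    [0,0,0,0,0,-0.8,1],
    [0,0,0,0,0,-0.8,1],
    [0,0,0,0,0,-0.8,1],
    [0,0,0,0,0,-0.6,1],
    [0,0,0,0,0,-0.4,1],
    [0,0,0,0,0,-0.2,1],
    [0,0,0,0,0,-0.1,1],
    [0,0,0,0,0,0,1],
    [0,0,0,0,0,0,1],
  ],
)

```text
clock: 6.72
ee_pos: [537.9, -240.4, 233.9]
eef_rot: [[-0.048, 0.999, -0.001], [0.999, 0.048, 0.001], [0.001, -0.001, -1.0]]
ft_force: [0.4, 0.5, -4.4]
opening: 0.091
```

```bash
python3 cap.py 4 wrist scene
python3 - <<'E'
from h import *
crop(load("scene4"),150,70,270,190,"s4",5)
E
```

```text
{'clock': 6.825, 'ee_pos': [537.964, -240.444, 234.097], 'eef_rot': [[-0.048, 0.999, -0.001], [0.999, 0.048, 0.001], [0.001, -0.001, -1.0]], 'ft_force': [-0.093, 0.048, -3.525], 'ft_torque': [-0.089, -0.075, 0.041], 'opening': 0.096}
```

View pics/wrist4.png

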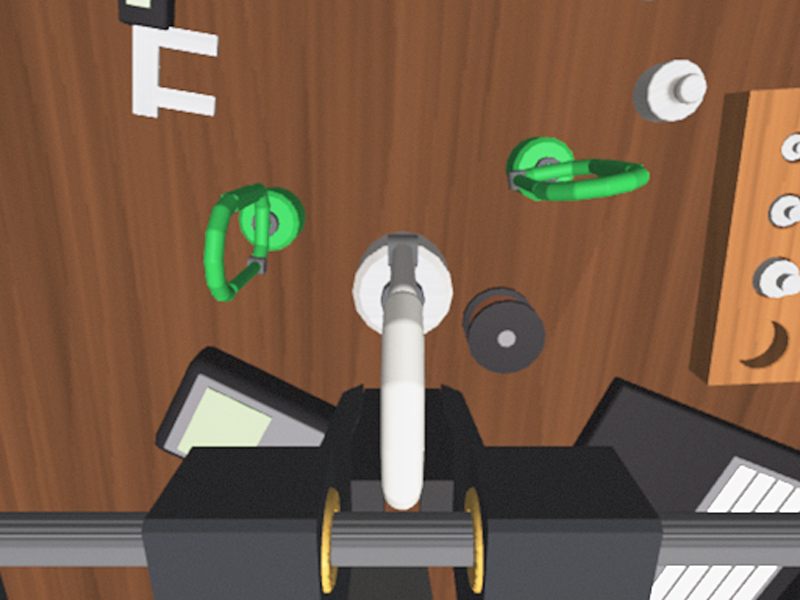

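View pics/s4.png

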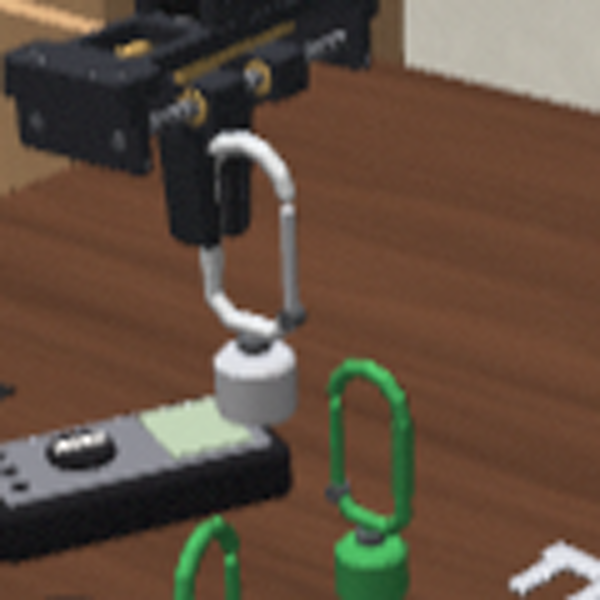

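>>> carry_out(
  plan=[
    [0,0,0,0.2,0,-0.2,1],
    [0,0,0,0.5,0,-0.1,1],
    [0,0,0,0.8,-0.1,0,1],
    [0,0,0,0.9,-0.1,0,1],
    [0,0,0,0.9,-0.1,0,1],
    [0,0,0,0.9,-0.1,0,1],
    [0,0,0,0.9,-0.1,0,1],
    [0,0,0,0.9,-0.1,0,1],
    [0,0,0,0.7,-0.04,0,1],
    [0,0,0,0.5,0,0,1],
    [0,0,0,0.22,0,0,1],
    [0,0,0.23,0,0,0,1],
    [0,0,0.5,0,0,0,1],
    [0,0,0.6,0,0,0,1],
    [0,0,0.6,0,0,0,1],
    [0,0,0.5,0,0,0,1],
    [0,0,0,0,0,0,1],
    [0,0,0,0,0,0,1],
  ],
)

```text
clock: 9.07
ee_pos: [508.3, -19.3, 243.8]
eef_rot: [[0.366, 0.931, -0.0], [0.931, -0.366, -0.0], [-0.0, -0.0, -1.0]]
ft_force: [-0.3, -0.0, -2.4]
opening: 0.095
```

```bash
python3 cap.py 5 wrist scene top
```

```text
{'clock': 9.225, 'ee_pos': [508.359, -19.189, 243.794], 'eef_rot': [[0.367, 0.93, -0.0], [0.93, -0.367, -0.0], [-0.0, -0.0, -1.0]], 'ft_force': [-0.341, 0.117, -3.662], 'ft_torque': [-0.1, -0.061, 0.003], 'opening': 0.095}
```

View pics/wrist5.png

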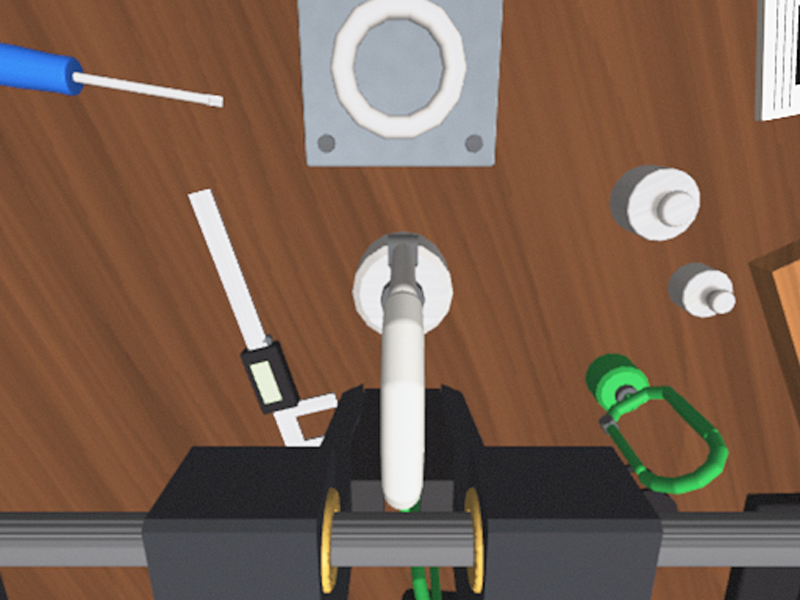

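View pics/scene5.png

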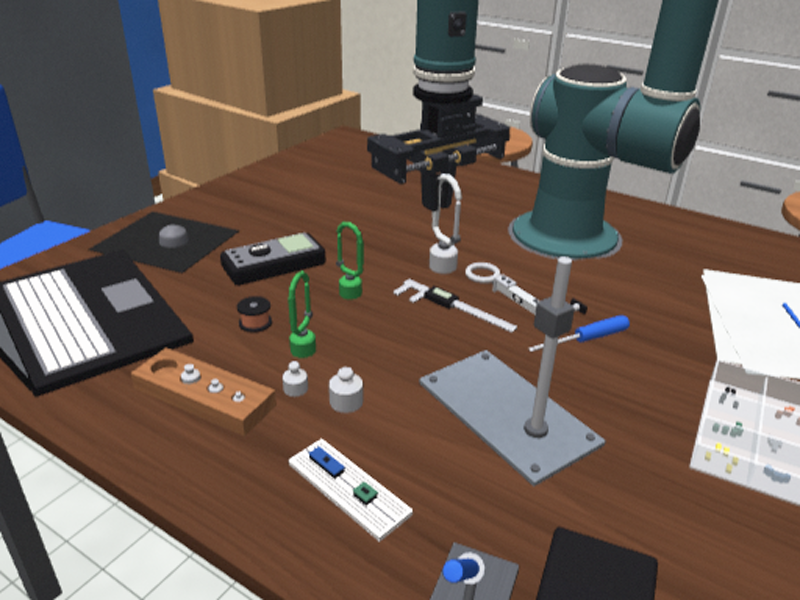

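View pics/top5.png

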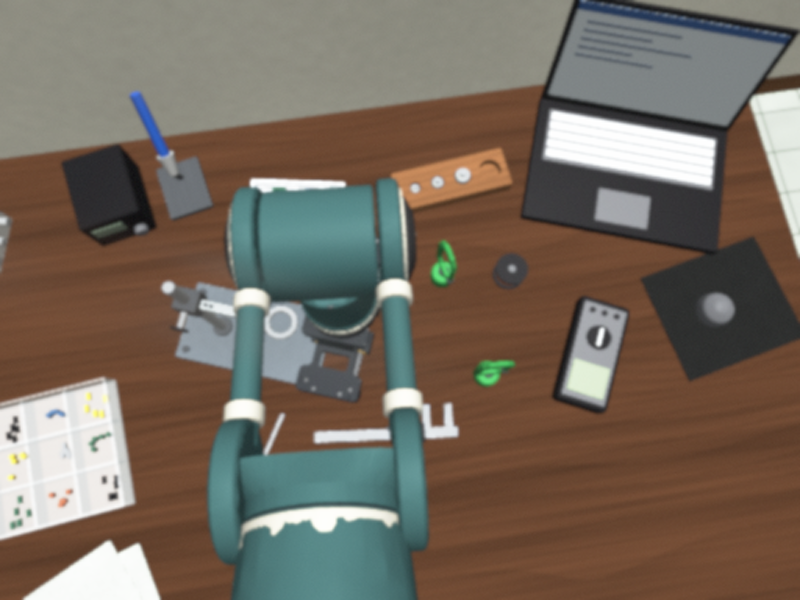

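```bash
cat > ring.py <<'E'
import sys
from h import *
from scipy.optimize import least_squares
np.set_printoptions(suppress=True,precision=1)
for nm in sys.argv[1:]:
    c=load(nm);W=cloud(c);im=c["img"].astype(int)
    m=(np.hypot(W[...,0]-546,W[...,1]-78)<27)&(W[...,2]>170)&(W[...,2]<212)
    w=W[m]; q=least_squares(lambda p:np.hypot(w[:,0]-p[0],w[:,1]-p[1])-19,[546,78],loss="soft_l1").x
    rr=np.hypot(w[:,0]-q[0],w[:,1]-q[1]); 
    top=w[np.abs(rr-19)<1.5]; out=w[(np.abs(rr-19)<1.5)&((w[:,:2]-q)@[-.366,-.931]>12)]
    print(nm,len(w),"ctr",q,"r",np.percentile(rr,[5,50,95]),"crest z",len(top),np.percentile(top[:,2],[10,50,90]) ,"outer z",np.median(out[:,2]) if len(out) else 0,"bar xy",q+19*np.array([-.366,-.931]))
E
python3 ring.py wrist5 top0 scene0 scene5
python3 - <<'E'
from h import *
c=load("wrist5");W=cloud(c)
# snap in hand
d=np.array([.366,.931]); t=np.array([508.4,-19.2]); P=W[...,:2]-t
a=P@d; b=P@np.array([.931,-.366]); z=W[...,2]
m=(abs(b)<30)&(a>-20)&(a<70)&(z>100)&(z<310)
for lo in range(-6,62,6):
    k=m&(a>=lo)&(a<lo+6)&(z>210)&(z<305)
    if k.sum(): print(lo+3,k.sum(),"b",b[k].mean().round(2),"z",z[k].max().round(1),np.median(z[k]).round(1))
k=m&(z<195)&(z>182); print("cyl top",k.sum(),np.median(z[k]), a[k].min(),a[k].max(),b[k].min(),b[k].max())
E
```

```text
wrist5 3502 ctr [543.9  78.4] r [15.5 19.  22.5] crest z 1417 [191.9 192.8 193.7] outer z 192.77400088385465 bar xy [537.   60.7]
top0 224 ctr [544.1  77.4] r [15.6 19.7 24.3] crest z 77 [191.  192.5 194.2] outer z 192.3521126388685 bar xy [537.2  59.7]
scene0 169 ctr [547.2  78.2] r [16.1 19.2 22.3] crest z 88 [188.  192.6 194.5] outer z 192.82590137301412 bar xy [540.2  60.6]
scene5 168 ctr [547.2  78.2] r [15.9 19.3 23.1] crest z 95 [188.5 192.7 194.5] outer z 192.92650786611918 bar xy [540.2  60.5]
-3 59 b -1.68 z 304.9 302.9
3 527 b -1.39 z 304.8 288.4
9 4388 b -1.31 z 300.5 275.2
15 373 b -0.95 z 300.2 296.0
21 387 b -1.32 z 299.5 297.7
27 551 b -1.25 z 300.5 297.1
33 552 b -1.28 z 298.0 295.5
39 680 b -1.19 z 296.6 292.1
45 828 b -1.13 z 291.4 285.0
51 730 b -1.1 z 284.4 255.9
cyl top 1711 188.4200741620396 5.6484336776342206 42.10541550976991 -21.068325538979483 18.306952481950805
```

>>> carry_out(
  plan=[
    [0,0,0,0,-0.02,0.2,1],
    [0,0,0,0,-0.02,0.4,1],
    [0,0,0,0,0,0.5,1],
    [0,0,0,0,0,0.5,1],
    [0,0,0,0,0,0.4,1],
    [0,0,0,0,0,0.24,1],
    [0,0,0,0,0,0.1,1],
    [0,0,0,0,0,0,1],
    [0,0,0,0.2,0,0,1],
    [0,0,0,0.3,0,0,1],
    [0,0,0,0.2,0,0,1],
    [0,0,0,0.1,0,0,1],
    [0,0,0,0,0,0,1],
    [0,0,0,0,0,0,1],
  ],
)

```text
clock: 10.98
ee_pos: [516.0, 3.6, 173.5]
eef_rot: [[0.367, 0.93, -0.0], [0.93, -0.367, -0.0], [-0.0, -0.0, -1.0]]
ft_force: [-0.2, -0.0, -3.9]
opening: 0.091
```

```bash
python3 cap.py 6 wrist scene;  python3 ring.py wrist6
python3 - <<'E'
from h import *
crop(load("scene6"),220,90,370,210,"s6",5)
E
```

```text
{'clock': 11.075, 'ee_pos': [515.962, 3.467, 173.571], 'eef_rot': [[0.367, 0.93, -0.0], [0.93, -0.367, -0.0], [-0.0, -0.0, -1.0]], 'ft_force': [-1.022, -0.749, -3.585], 'ft_torque': [-0.111, 0.027, -0.001], 'opening': 0.093}
wrist6 8097 ctr [544.4  79.4] r [15.4 19.2 23.3] crest z 3014 [192.  192.8 193.7] outer z 192.7549346930718 bar xy [537.4  61.7]
```

View pics/wrist6.png

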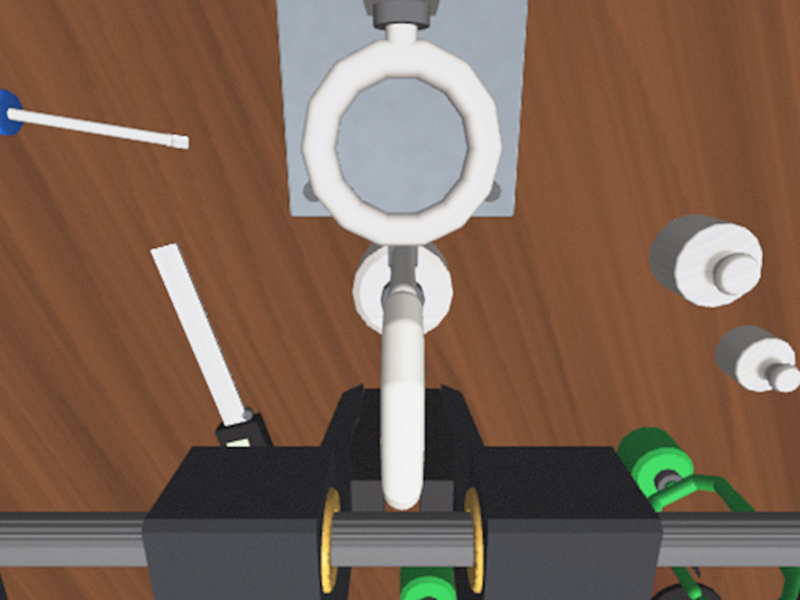

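View pics/s6.png

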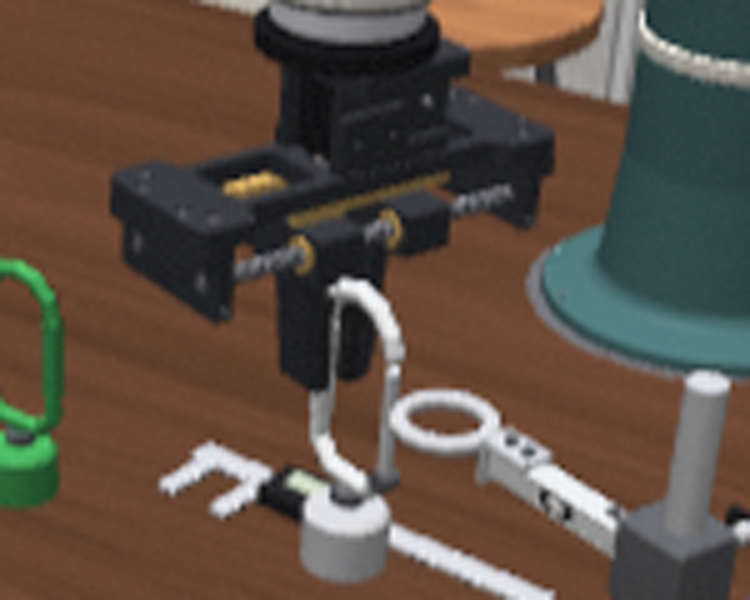

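Run:
```python
from h import *
c=load("scene6"); d=np.array([.366,.931]); tcp=np.array([516,3.5])
def hk(x,z): # hook coords to world
    p=tcp+d*(x+23); return [p[0],p[1],173.5-84.8+z]
im=cv2.resize(c["img"][90:210,220:370,::-1],None,fx=5,fy=5,interpolation=cv2.INTER_CUBIC)
def dr(p,col):
    u=(proj(c,[p])[0]-[220,90]+.5)*5-.5
    cv2.circle(im,tuple(int(round(v)) for v in u),3,col,-1); return u.round()
print("nose",dr(hk(23,112),(0,0,255)),"hinge",dr(hk(23,56),(0,0,255)),"crown top",dr(hk(0,140),(255,0,0)),"bottom",dr(hk(0,0),(255,0,0)), "cyltop",dr(hk(0,30),(255,0,0)))
for q,col in (([537.2,61.],(0,255,0)),([540.2,60.5],(0,255,255))):
    dr([*q,188.7],col); 
cv2.imwrite("pics/s6m.png",im)
Ws=cloud(c)
e=np.array([.931,-.366]);P=Ws[...,:2]-tcp;a=P@d;b=P@e
m=(abs(b)<12)&(a>15)&(a<52)&(Ws[...,2]>85)&(Ws[...,2]<235)
w=Ws[m]; aa=a[m]; print("scene crown",w[:,2].max(),np.sort(w[:,2])[-10:])
g=m&(a>40)&(Ws[...,2]>150)&(Ws[...,2]<200); print("gate a,b",np.median(a[g]),np.median(b[g]))
```

```text
nose [395. 366.] hinge [385. 479.] crown top [365. 286.] bottom [344. 562.] cyltop [348. 506.]
scene crown 230.19542001176936 [227.51200427 227.58295973 227.92531065 228.09301726 228.15432119
 228.42277672 228.6970104  229.18489209 230.12752009 230.19542001]
gate a,b 46.48351717986836 1.9490050726110866
```

View pics/s6m.png

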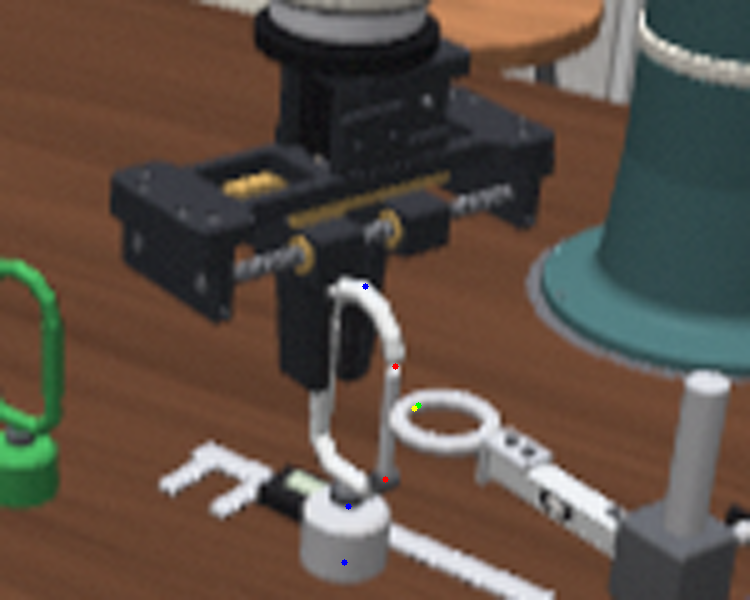

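>>> carry_out(
  plan=[
    [0,0,0,0.1,0,0,1],
    [0,0,0,0.1,0,0,1],
    [0,0,0,0.1,0,0,1],
    [0,0,0,0.1,0,0,1],
    [0,0,0,0.1,0,0,1],
    [0,0,0,0.1,0,0,1],
    [0,0,0,0,0,0,1],
  ],
)

```text
clock: 11.95
ee_pos: [522.7, 20.5, 173.6]
eef_rot: [[0.367, 0.93, -0.0], [0.93, -0.367, -0.0], [-0.0, 0.0, -1.0]]
ft_force: [-0.4, -2.1, -3.8]
opening: 0.094
```

```bash
python3 cap.py 7 wrist scene;  python3 - <<'E'
from h import *
crop(load("scene7"),250,110,370,210,"s7",6)
E
```

```text
{'clock': 12.05, 'ee_pos': [522.652, 20.326, 173.615], 'eef_rot': [[0.367, 0.93, -0.0], [0.93, -0.367, -0.0], [-0.0, 0.0, -1.0]], 'ft_force': [-1.028, -1.845, -4.033], 'ft_torque': [-0.346, 0.077, -0.033], 'opening': 0.094}
```

View pics/s7.png

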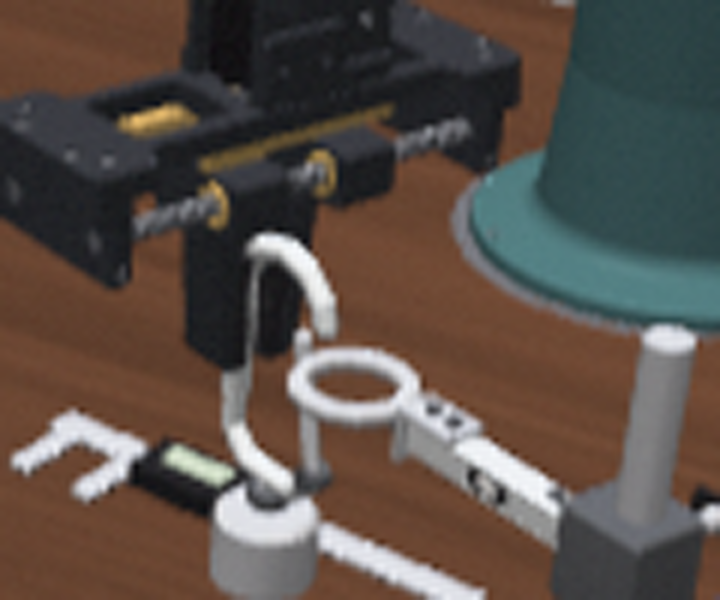

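View pics/wrist7.png

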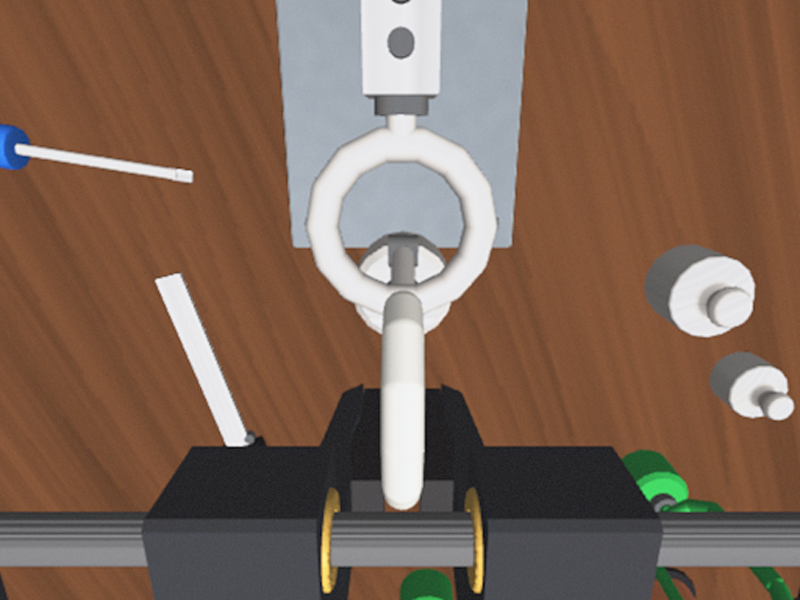

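The gate is opening inwards against the ring, the bar is below the nose, and the push is about 2 N. Continuing.

>>> carry_out(
  plan=[
    [0,0,0,0.1,0,0,1],
    [0,0,0,0.1,0,0,1],
    [0,0,0,0.1,0,0,1],
    [0,0,0,0.1,0,0,1],
    [0,0,0,0,0,0,1],
  ],
)

```text
clock: 12.68
ee_pos: [527.0, 31.8, 173.4]
eef_rot: [[0.367, 0.93, -0.0], [0.93, -0.367, 0.0], [-0.0, -0.0, -1.0]]
ft_force: [-0.5, -2.6, -3.8]
opening: 0.092
```

>>> carry_out(
  plan=[
    [0,0,0,0.08,0,0,1],
    [0,0,0,0.08,0,0,1],
    [0,0,0,0.07,0,0,1],
    [0,0,0,0,0,0,1],
  ],
)

```text
clock: 13.18
ee_pos: [529.6, 38.1, 173.5]
eef_rot: [[0.367, 0.93, -0.0], [0.93, -0.367, 0.0], [0.0, -0.0, -1.0]]
ft_force: [-0.7, -1.8, -4.7]
opening: 0.095
```

```bash
python3 cap.py 8 wrist scene;  python3 - <<'E'
from h import *
crop(load("scene8"),250,110,370,210,"s8",6)
E
```

```text
{'clock': 13.275, 'ee_pos': [529.549, 38.032, 173.463], 'eef_rot': [[0.367, 0.93, -0.0], [0.93, -0.367, 0.0], [-0.0, -0.0, -1.0]], 'ft_force': [-0.251, -2.335, -4.795], 'ft_torque': [-0.463, 0.056, -0.04], 'opening': 0.094}
```

View pics/s8.png

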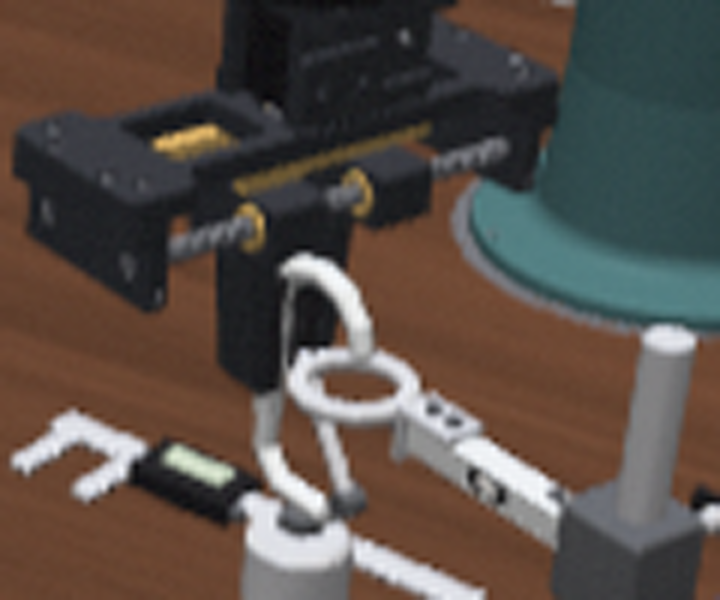

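View pics/wrist8.png

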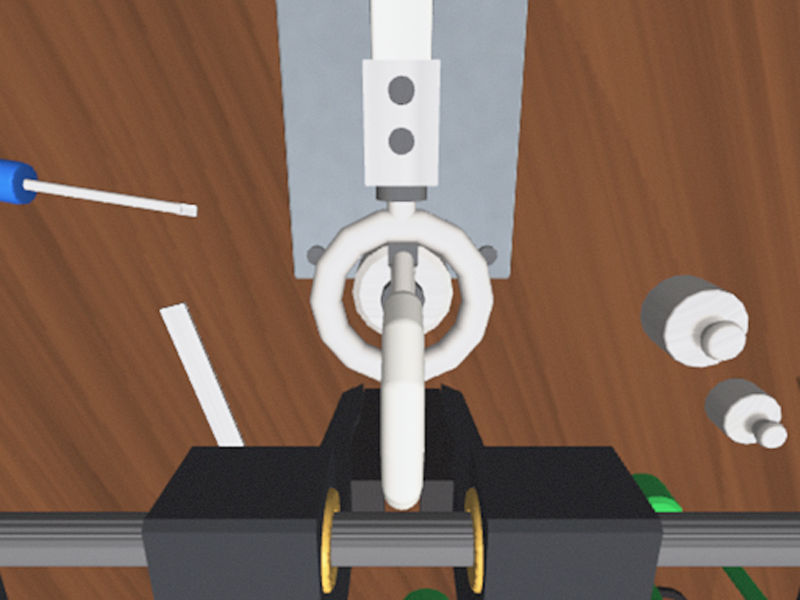

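>>> carry_out(
  plan=[
    [0,0,0,0,0,0.1,1],
    [0,0,0,0,0,0.1,1],
    [0,0,0,0,0,0.1,1],
    [0,0,0,0,0,0.1,1],
    [0,0,0,0,0,0.1,1],
    [0,0,0,0,0,0.1,1],
    [0,0,0,0,0,0.1,1],
    [0,0,0,0,0,0,1],
    [0,0,0,0,0,0,1],
  ],
)

```text
clock: 14.4
ee_pos: [529.7, 37.9, 152.7]
eef_rot: [[0.367, 0.93, 0.0], [0.93, -0.367, 0.0], [0.0, 0.0, -1.0]]
ft_force: [-0.2, 0.2, -2.9]
opening: 0.095
```

```bash
python3 cap.py 9 wrist scene;  python3 - <<'E'
from h import *
crop(load("scene9"),250,110,370,210,"s9",6)
E
```

```text
{'clock': 14.5, 'ee_pos': [529.728, 37.969, 152.762], 'eef_rot': [[0.367, 0.93, 0.0], [0.93, -0.367, 0.0], [0.0, 0.0, -1.0]], 'ft_force': [0.392, 0.058, -3.97], 'ft_torque': [-0.103, -0.01, 0.026], 'opening': 0.098}
```

View pics/s9.png

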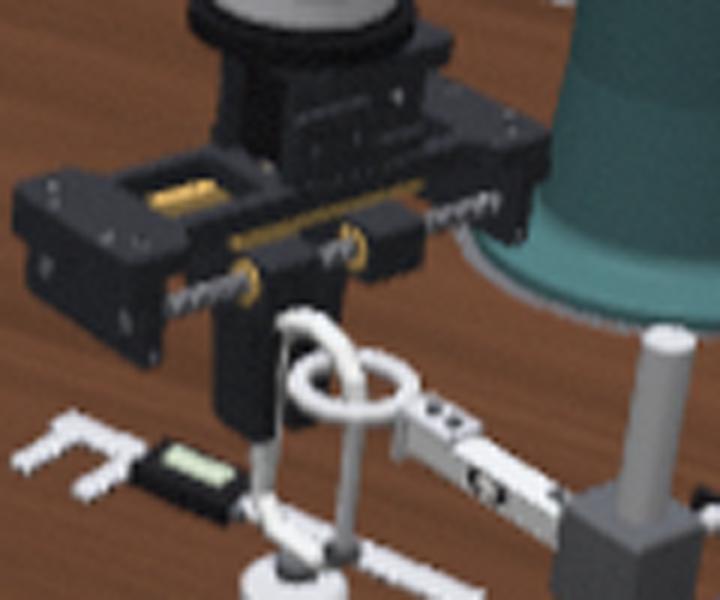

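View pics/wrist9.png

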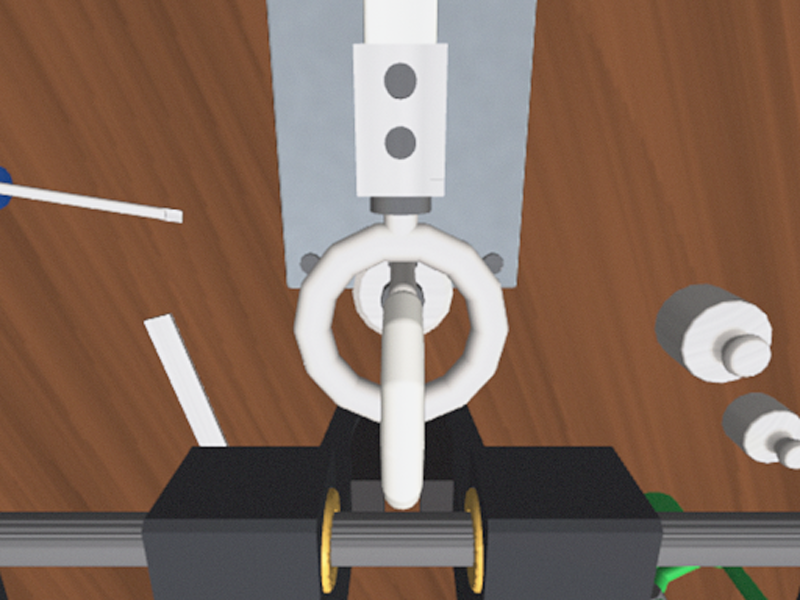

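>>> carry_out(
  plan=[
    [0,0,0,0.05,0,0,1],
    [0,0,0,0,0,0.05,1],
    [0,0,0,0,0,0.05,1],
    [0,0,0,0,0,0.03,1],
    [0,0,0,0,0,0.02,1],
    [0,0,0,0,0,0,1],
  ],
)

```text
clock: 15.25
ee_pos: [530.1, 39.3, 148.0]
eef_rot: [[0.367, 0.93, -0.0], [0.93, -0.367, -0.0], [-0.0, -0.0, -1.0]]
ft_force: [0.3, -0.3, -3.7]
opening: 0.094
```

```bash
cat > f.py <<'E'
from rig import state,viewer
import numpy as np
L=[]
for i in range(4):
    viewer.capture("wrist"); s=state(); L.append(np.r_[s["ft_force"],s["ft_torque"]*np.ones(3),s["ee_pos"]])
print(s["clock"],np.mean(L,0).round(3),np.std(L,0)[:3].round(2),s["opening"])
E
python3 f.py
```

```text
15.45 [-9.40000e-02  7.80000e-02 -3.40100e+00 -8.80000e-02 -2.60000e-02
 -4.00000e-03  5.30181e+02  3.93270e+01  1.48137e+02] [0.12 0.4  0.31] 0.09242217290362373
```

>>> carry_out(
  plan=[
    [0,0,0,0,0,0.01,1],
    [0,0,0,0,0,0.01,1],
    [0,0,0,0,0,0,1],
  ],
)

```text
clock: 15.82
ee_pos: [530.1, 39.4, 147.5]
eef_rot: [[0.367, 0.93, -0.0], [0.93, -0.367, 0.0], [-0.0, -0.0, -1.0]]
ft_force: [0.3, -0.7, -3.5]
opening: 0.092
```

```bash
python3 f.py
```

```text
16.025 [-2.10000e-01  7.40000e-02 -3.58400e+00 -9.00000e-02 -3.30000e-02
  1.00000e-02  5.30138e+02  3.93320e+01  1.47497e+02] [0.37 0.48 0.3 ] 0.09497656030009016
```

>>> carry_out(
  plan=[
    [0,0,0,0,0,0.01,1],
    [0,0,0,0,0,0.01,1],
    [0,0,0,0,0,0,1],
  ],
)

```text
clock: 16.4
ee_pos: [530.3, 39.4, 147.0]
eef_rot: [[0.367, 0.93, 0.0], [0.93, -0.367, 0.0], [0.0, 0.0, -1.0]]
ft_force: [-0.4, -0.7, -3.1]
opening: 0.09
```

```bash
python3 f.py
```

```text
16.6 [-1.19000e-01  5.00000e-02 -2.51000e+00 -8.00000e-02  7.00000e-03
 -8.00000e-03  5.30221e+02  3.93470e+01  1.46996e+02] [0.23 0.38 0.55] 0.09248818023744372
```

>>> carry_out(
  plan=[
    [0,0,0,0,0,0.01,1],
    [0,0,0,0,0,0,1],
  ],
)

```text
clock: 16.85
ee_pos: [530.2, 39.4, 146.8]
eef_rot: [[0.367, 0.93, 0.0], [0.93, -0.367, 0.0], [0.0, 0.0, -1.0]]
ft_force: [-0.4, -0.6, -2.1]
opening: 0.093
```

```bash
python3 f.py
```

```text
17.05 [-1.40000e-01  6.40000e-02 -1.85600e+00 -4.80000e-02 -4.30000e-02
 -8.00000e-03  5.30267e+02  3.93550e+01  1.46751e+02] [0.15 0.75 0.18] 0.09655755856290259
```

>>> carry_out(
  plan=[
    [0,0,0,0,0,0.005,1],
    [0,0,0,0,0,0,1],
  ],
)

```text
clock: 17.3
ee_pos: [530.3, 39.4, 146.6]
eef_rot: [[0.367, 0.93, 0.0], [0.93, -0.367, 0.0], [0.0, 0.0, -1.0]]
ft_force: [-0.4, 0.4, -1.7]
opening: 0.094
```

```bash
python3 f.py
```

```text
17.5 [-2.52000e-01  3.18000e-01 -6.49000e-01 -2.20000e-02 -2.30000e-02
  1.30000e-02  5.30267e+02  3.93660e+01  1.46584e+02] [0.27 0.29 0.52] 0.09377601182990081
```

The load has moved to the eye: the wrist force went from −3.5 N to about −0.6 N, and the sensor's offset is about −0.5 N. Next I'll soften the grip, then open slightly.

>>> carry_out(
  plan=[
    [0,0,0,0,0,0,1],
    [0,0,0,0,0,0,1],
    [0,0,0,0,0,0,1],
  ],
  grip_force=6,
)

```text
clock: 17.88
ee_pos: [530.4, 39.2, 146.6]
eef_rot: [[0.367, 0.93, 0.001], [0.93, -0.367, -0.0], [0.0, 0.001, -1.0]]
ft_force: [0.7, -1.1, -0.2]
opening: 0.105
```

```bash
python3 f.py; python3 cap.py 10 wrist scene;  python3 - <<'E'
from h import *
crop(load("scene10"),250,110,370,210,"s10",6)
E
```

```text
18.075 [ 4.92000e-01 -1.10000e+00 -7.39000e-01 -1.35000e-01 -1.62000e-01
 -3.20000e-02  5.30343e+02  3.92700e+01  1.46564e+02] [0.43 0.78 0.31] 0.10058052256643621
{'clock': 18.175, 'ee_pos': [530.309, 39.289, 146.558], 'eef_rot': [[0.367, 0.93, 0.0], [0.93, -0.367, -0.0], [0.0, 0.0, -1.0]], 'ft_force': [1.094, -1.14, -0.005], 'ft_torque': [-0.195, -0.16, -0.031], 'opening': 0.098}
```

View pics/s10.png

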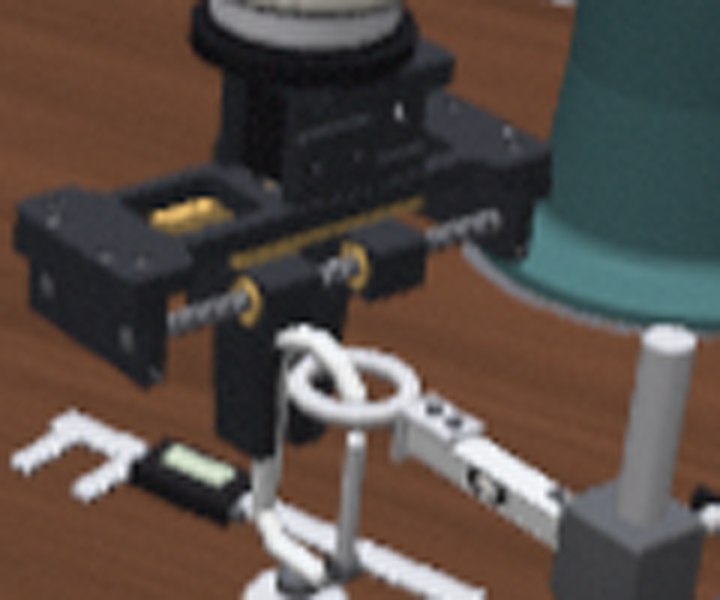

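View pics/wrist10.png

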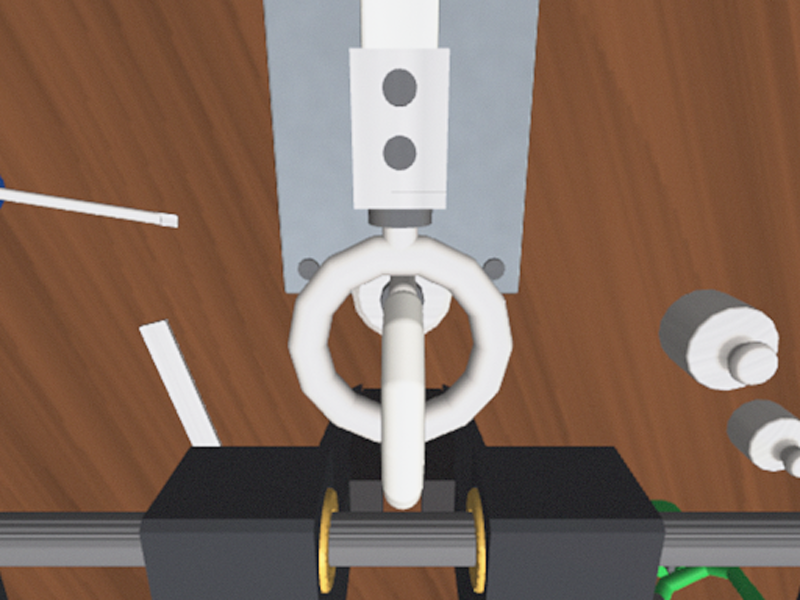

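>>> carry_out(
  plan=[
    [0,0,0,0,0,0,0.8],
    [0,0,0,0,0,0,0.78],
    [0,0,0,0,0,0,0.76],
    [0,0,0,0,0,0,0.74],
    [0,0,0,0,0,0,0.7],
    [0,0,0,0,0,0,0.65],
    [0,0,0,0,0,0,0.6],
    [0,0,0,0,0,0,0.6],
    [0,0,0,0,0,0,0.6],
  ],
)

```text
clock: 19.3
ee_pos: [530.2, 39.3, 146.5]
eef_rot: [[0.367, 0.93, -0.0], [0.93, -0.367, -0.0], [-0.0, -0.0, -1.0]]
ft_force: [-0.7, 0.3, 0.4]
opening: 0.2
```

```bash
python3 f.py; python3 cap.py 11 wrist scene;  python3 - <<'E'
from h import *
crop(load("scene11"),250,110,370,230,"s11",5)
E
```

```text
19.5 [ 5.30000e-02 -1.72000e-01  1.93000e-01 -1.80000e-02 -5.80000e-02
  5.60000e-02  5.30144e+02  3.93440e+01  1.46456e+02] [0.19 0.53 0.56] 0.1942461214331436
{'clock': 19.6, 'ee_pos': [530.164, 39.321, 146.457], 'eef_rot': [[0.367, 0.93, -0.0], [0.93, -0.367, -0.0], [-0.0, -0.0, -1.0]], 'ft_force': [0.01, -0.044, 0.306], 'ft_torque': [-0.019, -0.032, -0.007], 'opening': 0.203}
```

View pics/s11.png

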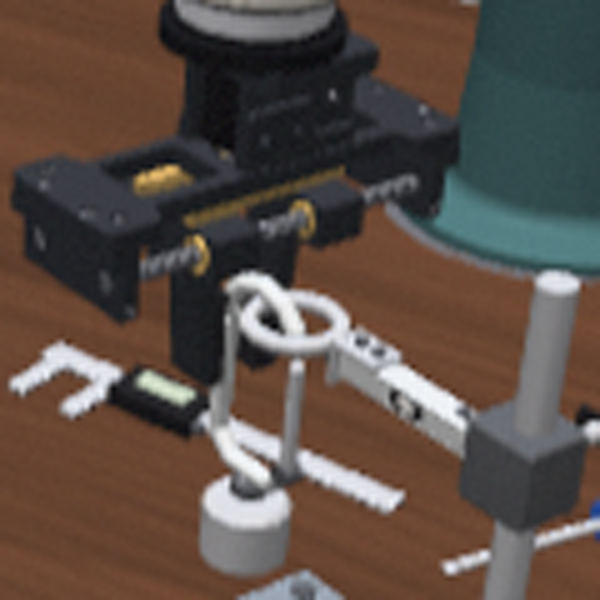

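View pics/wrist11.png

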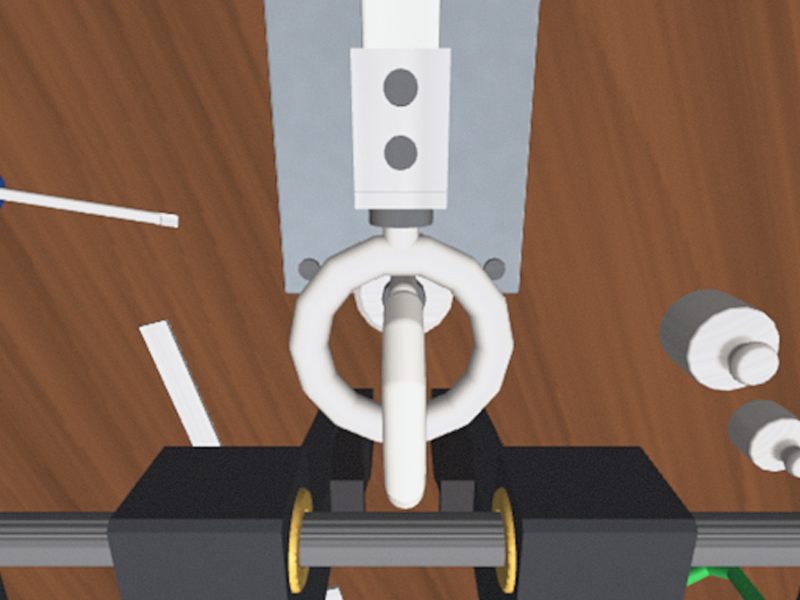

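>>> carry_out(
  plan=[
    [0,0,0,0,0,0,0.4],
    [0,0,0,0,0,0,0.3],
    [0,0,0,0,0,0,0.3],
    [0,0,0,0,0,-0.1,0.3],
    [0,0,0,0,0,-0.2,0.3],
    [0,0,0,0,0,-0.4,0.3],
    [0,0,0,0,0,-0.5,0.3],
    [0,0,0,0,0,-0.6,0.3],
    [0,0,0,0,0,-0.6,0.3],
    [0,0,0,0,0,-0.6,0.3],
    [0,0,0,0,0,-0.4,0.3],
    [0,0,0,0,0,-0.2,0.3],
    [0,0,0,0,0,0,0.3],
    [0,0,0,0,0,0,0.3],
  ],
)

```text
clock: 21.35
ee_pos: [529.7, 39.3, 253.6]
eef_rot: [[0.367, 0.93, -0.001], [0.93, -0.367, -0.0], [-0.001, -0.001, -1.0]]
ft_force: [0.3, 0.9, 0.0]
opening: 0.353
```

```bash
python3 cap.py 12 wrist scene;  python3 - <<'E'
from h import *
crop(load("scene12"),250,110,370,230,"s12",5)
E
```

```text
{'clock': 21.45, 'ee_pos': [529.661, 39.329, 253.546], 'eef_rot': [[0.367, 0.93, -0.002], [0.93, -0.367, -0.0], [-0.001, -0.002, -1.0]], 'ft_force': [0.037, -0.475, -0.177], 'ft_torque': [-0.025, -0.042, -0.014], 'opening': 0.351}
```

View pics/s12.png

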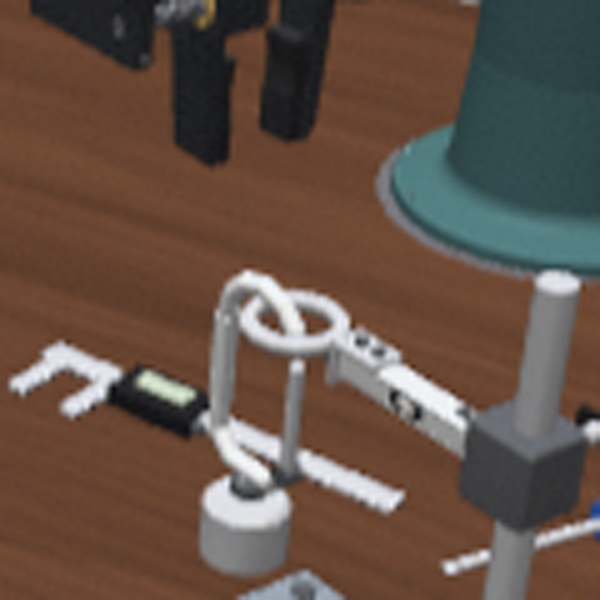

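View pics/wrist12.png

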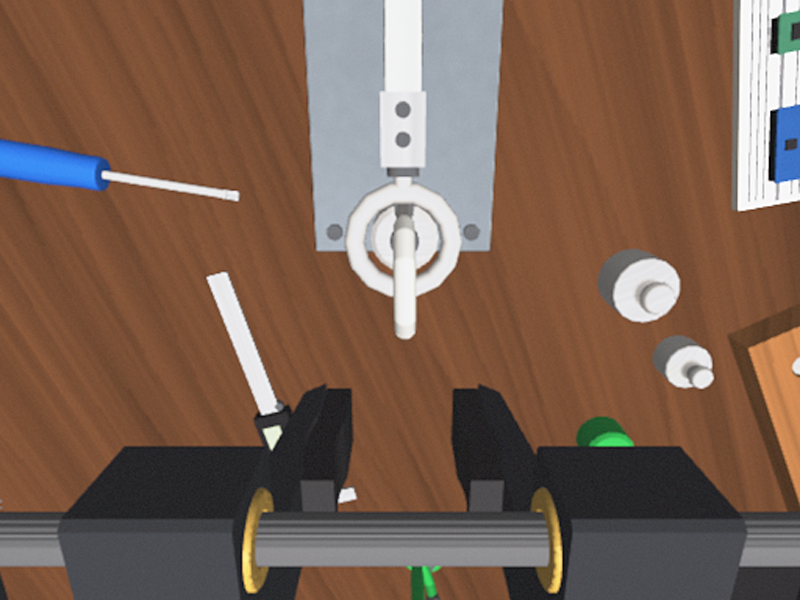

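It hangs free with the gate shut. I'll wait a second, check that it's still, then hand in.

>>> carry_out(
  plan=[
    [0,0,0,0,0,-0.3,0.3],
    [0,0,0,0,0,0,0.3],
    [0,0,0,0,0,0,0.3],
    [0,0,0,0,0,0,0.3],
    [0,0,0,0,0,0,0.3],
    [0,0,0,0,0,0,0.3],
    [0,0,0,0,0,0,0.3],
    [0,0,0,0,0,0,0.3],
  ],
)

```text
clock: 22.45
ee_pos: [530.1, 39.3, 263.4]
eef_rot: [[0.367, 0.93, -0.0], [0.93, -0.367, 0.0], [-0.0, -0.0, -1.0]]
ft_force: [-1.0, 0.4, 0.4]
opening: 0.353
```

```bash
python3 cap.py 13 scene wrist
python3 - <<'E'
from rig import viewer
from h import *
a=load("scene12")["img"].astype(int);b=load("scene13")["img"].astype(int)
d=abs(b-a)[150:240,285:325]; print("scene diff 12-13",d.max(),d.mean())
for i in range(5):
    c=viewer.capture("scene")["img"].astype(int)
    d=abs(c-b)[150:240,285:325]; print(d.max(),d.mean().round(2))
W=cloud(load("wrist13")); P=W[...,:2]-np.array([538.,61]); u=P@[.366,.931]; e=P@[.931,-.366]; z=W[...,2]
m=(abs(e)<25)&(abs(u)<45)
k=m&(z>196)&(z<206)&(abs(e)<8); print("crown z",z[k].max(),"u",u[k&(z>z[k].max()-3)].mean(),"b",e[k].mean())
k=m&(z>84)&(z<98); print("cyltop",k.sum(),np.median(z[k]),u[k].min(),u[k].max(),e[k].min(),e[k].max())
E
```

```text
{'clock': 22.55, 'ee_pos': [530.159, 39.353, 263.46], 'eef_rot': [[0.367, 0.93, 0.0], [0.93, -0.367, 0.0], [0.0, 0.0, -1.0]], 'ft_force': [-0.132, 0.249, 0.325], 'ft_torque': [-0.005, -0.044, -0.026], 'opening': 0.349}
scene diff 12-13 7 1.0230555555555556
7 1.03
7 1.03
9 1.03
6 1.04
6 1.06
crown z 202.51247751899874 u 1.3167874748748238 b -0.1834534915813883
cyltop 799 90.87944924214382 -17.653200549073944 19.91488174814147 -19.352269077659624 19.662817250173266
```

```bash
python3 -c "
from rig import r
print(r.hand_in())"
```

```text
the job is handed in; nothing more can be done
None
```

The silver check weight is hanging on the eye by itself, gate shut, and I handed the job in at about 23 s of the 58 s. No verdict came back.

**What I did:** I gripped the snap by its spine and carried it to the eye. There I pressed the gate open against the outer bar with about 2 to 3 N. I then lowered the snap until the gate sprang shut behind the bar. I set it down in 0.15 to 0.6 mm steps until the wrist force fell from −3.5 N to about −0.6 N. Finally I softened the grip, opened the fingers and withdrew straight up.

**Last checks:**
- **Height:** the crown was measured at z = 202.5 mm, which puts the middle of the opening at about 152 mm. The allowed range is 144 to 178 mm.
- **Upright and centred:** crown and cylinder line up within about 1 mm, and the snap sits within about 2 mm of the bar.
- **Still:** successive scene pictures over more than a second differ only by image noise.
- **Gate and gripper:** the gate looks shut in the pictures. The fingers are clear, with their tips more than 50 mm above the snap and the wrist force at about zero.

**Less certain:**
- **Eye position:** the cameras disagreed by about 3 mm on where the eye sits sideways, so I used the wrist camera's position relative to the snap.
- **Force on the stand:** I judged it only from wrist force readings, which have about 0.5 N of noise. None came near 10 N.
- **Bystanders:** I did not measure whether they had shifted, but nothing touched them that I could see.

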